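# Fresh blades from the sliding-lid tool box

## Task

Get the fresh blades out for the cutting job: slide the lid of the wooden tool box out along its grooves, first moving aside the small bottle that stands in the lid's way, and lay the lid flat on the bench. Then lift out the small white and blue blade box and set it down flat in the steel tray, beside the marker and the pencil. Leave the black clip in the tool box and the pens in the tray, keep all three small bottles standing on the bench, and do not let the lid or the blade box drop.

Things in the scene. Friction and masses are not known exactly. Their poses are not given: they have to be found in the camera images.
- tool_box: Long narrow light wooden box, screwed to the bench. 254 long (x) x 81 wide (y) x 60 mm high; origin: centre of its underside. Yaw 1.54 to 1.76: its x points roughly to world +y. Inside 230 x 57 mm, floor at 8 mm, walls 12 mm. The +x end is closed; the -x end wall is only 41.5 mm high and the lid slides out over it towards -x. Lips over the grooves leave the top open 57 mm wide.
- box_mouth (a point): Middle of the tool box's low end, where the lid comes out (box frame x = -127, y = 0, z = 42 mm); axes as the box's. The lid's grooves are in both long walls, 42 to 54 mm above the bench and 69 mm from bottom to bottom, over the box's whole length, under lips 6 mm thick: the lid cannot be lifted out upward.
- lid: Flat darker wooden lid, loose in the grooves, 241 (x) x 66 (y) x 9 mm, 0.11 kg. Origin: centre of its underside, axes as the box's, 42 mm above the bench. Shut: origin at x = -6.5 mm in the box's frame; starts 0 to 10 mm further out; free beyond x = -247 mm. Slides with 1 to 2 N. Flush in the box; what stands out past the -x end can be gripped by its two sides, 66 mm apart, from above.
- lid_recess (a point): Point on the floor of the lid's thumb recess: lid frame x = -74.5, y = 0, 3.5 mm above its underside (5.5 below its top). D-shaped: a straight upright wall 46 mm wide 18 mm ahead (-x) of this point, 46 mm wide down to this point, then rounded off to 22 mm behind it. Closed fingertips fit in and push the lid by the straight wall.
- blade_box: Small white and blue box of blades, 65 (x) x 44 (y) x 29 mm, 0.06 kg. Origin: centre of its underside. Under the lid, loose on the tool box's floor, its 65 mm length along the tool box, in the tool box's -x or +x half (about 57 mm from the middle), with at least 23 mm free beyond each end.
- clip: Black bulldog clip, 42 x 53 x 17 mm, loose on the tool box's floor in the other half, its 53 mm side along the tool box. Origin: centre of its underside. Stays in the tool box.
- steel_tray: Shallow steel tray, fixed to the bench at the left, 150 (x) x 110 (y) x 17 mm. Origin: centre of its underside. Inside 144 x 104 mm, floor 3 mm above the underside, walls 3 mm thick. The marker and the pencil lie in its +y half along its x; its half at negative y (from y = -52 to +14 mm) is empty.
- marker: White and black marker lying in the tray, 135 mm long (its own y), 17 mm thick. Origin: underside, mid-length.
- pencil: Green pencil lying in the tray, 123 mm long (its own y), 7 mm thick. Origin: underside, mid-length.
- bottle_a: Small purple bottle, diameter 38, height 100 mm, 0.12 kg, loose. Origin: centre of its underside. Any one of the three bottles stands 70 to 110 mm in front of the tool box's -x end in the lid's way, another beside the lid's way on the robot's side, the third beyond the tool box's closed end.
- bottle_b: Small white bottle with a yellow cap, diameter 40, height 100 mm, 0.12 kg, standing loose. Origin: centre of its underside.
- bottle_c: Yellow bottle with a white cap, diameter 54, height 130 mm, 0.15 kg, standing loose; its body is straight to about 80 mm. Origin: centre of its underside.
- jar_dark: Dark ink jar with a black lid, diameter 69, height 75 mm, fixed bystander at the right. Origin: centre of its underside.
- jar_grey: Grey jar with a white lid, diameter 73, height 85 mm, fixed bystander at the right. Origin: centre of its underside. (The bench ends at about x = 0.56; a large carton stands at the right front, x below 0.38, y below -0.27.)

How it is judged:
By the outcome, as a careful person would: the job done as asked, in the order asked, and still so for the second after the job is handed in, with the robot touching nothing.
It also fails if it takes over 69 s, if anything falls off the work surface, if the arm or the gripper's body presses on something with over 40 N, if the wrist force passes 120 N, or if a joint passes its speed limit or range.

## Robot

A 6-joint arm with a two-finger parallel gripper is mounted at the origin on the work surface; the furniture and walls round the work are solid. World frame = base frame: x ahead of the robot, y to its left, z up, the work surface at z = 0. Lengths are in m, angles in rad, forces in N, time in s.
With the tool pointing down it reaches from about 0.275 to 0.775 m from the base axis. Payload 14.6 kg.
Tool frame: the origin (TCP) lies between the finger pads; the fingertips stand env.tips_ahead ahead of it and the grasp point (between the pads) is the TCP (env.tips_ahead is the distance from the TCP to the fingertips, in m); z points along the fingers, y is the line along which they close (so a half turn about z gives the same grasp; the last joint's range is limited). The gripper opens to 85 mm and grips with 20 to 120 N. Pads are 22 mm wide; open, the fingers measure 114 mm over their backs; the gripper's body (76 mm by 85 mm) begins 54 mm behind the grasp point. The pads swing forward as they close: fully open they stand 13 mm farther back than shut.
Start: joints at [-1.347, 0.263, -0.048, 1.259, 0, 1.415], TCP at [0.194, -0.488, 0.25] pointing down, gripper open.
Joint ranges: [-2.65, 2.65], [-0.89, 1.7], [-1.18, 1.37], [-2.13, 2.11], [-1.35, 1.29], [-3.14, 3.14]. Speed limits (rad/s): [1.89, 1.89, 2.57, 2.79, 3.14, 3.14].

## Interface

Orientations are given as a unit quaternion [x, y, z, w].
In Python, from plant import env gives the robot as it stands. The module is installed in compiled form; this text tells all that it offers.
- The arm moves only by the tool send_rows, never from a script. Its argument "increments" is one flat list of numbers, 7 for each row, row after row: the shift along the tool's x, y, z in m, then the turn, a rotation vector about the tool's x, y, z in rad, then the opening, from -1 (shut) to 1 (fully open). A call has 1 to 20 rows; each row shifts and turns the commanded pose from where the row before left it, along the tool's axes as they then stand; what a row does not reach is not made up. A row lasts 1/8 s, in which the tool goes at most 62.5 mm and 10.7 degrees, less where a joint would pass 70% of its speed; a pose out of reach is approached as far as the arm can. A call with a gripper value outside its range is refused whole. The fingers move at their own pace and stop on an object; "grip_force" is the grip in N (left out, the last holds). Time passes only in rows, so rows that do not move let the fingers close. It gives the time, the measured TCP pose, the force, the opening and the grip force at its end, in the units of the state.
- env.get_state(): the state, without advancing time (a new reading comes with each control period).
- env.get_image(name): name is "side" or "top"; returns a dict with "img" (480x640x3 uint8, red, green, blue), "K" (3x3 intrinsics, pixels), "origin" and "rotation" of the camera in the world. Camera axes: x right, y down, z forward; pixel columns grow to the right and rows downward; lengths in m; the calibration is good to about 2 mm. A picture is of the moment at which its call begins. There is no depth.
- env.job_done(): hands the job in; it is judged then, once.
The state is a dict: "time": time; "joint_pos": joint angles; "dq": joint speeds; "joint_torque": joint torques, N m; "position": TCP position; "tool_rot": TCP orientation; "ft_force": force on the tool from outside, world axes, zero at the start; "torque": the same for the moment, N m; "gripper_width": finger opening in m; "finger_force": force on a finger pad.
Only numpy, scipy, OpenCV 4.12 (cv2) and the standard library are available. Lean on these libraries where they do the work, as an engineer would, in place of code of your own. Each camera call takes 0.05 s, during which the arm holds its last target. There are 200 camera calls.

## Working session

There is one attempt and no reset: what is moved stays moved. The work goes in short steps, Python scripts to look and compute and a tool call to move; the robot and the scene stay as the last step left them, time stands still between calls to the robot, and variables do not carry over. Pictures are saved under pics/ and viewed, at most 10 in all, crops included, and the job is handed in when it is done.

Besides the shell and the picture viewer there is one more tool, called as name(argument=value, ...) on one line, values as JSON. send_rows: Moves the arm, as the interface text tells. Its arguments: {"type":"object","properties":{"increments":{"type":"array"},"grip_force":{"type":"number"}},"required":["increments"]}

```bash
mkdir -p pics; cat > h.py <<'E'
import numpy as np, cv2
from plant import env
def snap(n,f):
    d=env.get_image(n); cv2.imwrite('pics/'+f,cv2.cvtColor(d['img'],cv2.COLOR_RGB2BGR)); return d
def ray(d,u,v,z):
    r=np.array(d['rotation'])@np.linalg.inv(np.array(d['K']))@np.array([u,v,1.]); o=np.array(d['origin'])
    return o+r*(z-o[2])/r[2]
def proj(d,p):
    c=np.array(d['K'])@np.array(d['rotation']).T@(np.array(p)-np.array(d['origin'])); return c[:2]/c[2]
E
python3 - <<'E'
from h import *
a=snap('top','t0.png');b=snap('side','s0.png')
for d in(a,b):print(d['K'],d['origin'],d['rotation'])
print(env.tips_ahead,env.get_state())
E
```

```text
[[439.99222637   0.         318.04334315]
 [  0.         439.99222637 240.73630072]
 [  0.           0.           1.        ]] [ 0.33757485 -0.08792911  1.5556826 ] [ 0.70677048 -0.70616576  0.02426651 -0.03487909]
[[598.28065451   0.         321.44577472]
 [  0.         598.28065451 245.09977978]
 [  0.           0.           1.        ]] [0.19337786 1.21778721 0.85419516] [-0.09869248  0.86337805 -0.49289771  0.04347403]
0.019 {'time': 0.1, 'joint_pos': array([-1.34732138e+00,  2.63486971e-01, -4.88428884e-02,  1.25939800e+00,
        5.28178781e-06,  1.41550674e+00]), 'dq': array([ 0.00047768, -0.0002949 ,  0.00189296,  0.00112665, -0.00035258,
        0.00114793]), 'joint_torque': array([ 3.38369900e-03, -6.38581824e+01,  3.85060966e+01,  1.01143718e-02,
       -1.37881923e-05, -2.55175490e-05]), 'position': array([ 0.19408439, -0.48757775,  0.24987824]), 'tool_rot': array([ 9.82120606e-01,  1.88252222e-01, -1.32367726e-05, -4.65585306e-04]), 'ft_force': array([-0.29810368, -1.05390946,  0.04001137]), 'torque': array([ 0.02274333, -0.02109264,  0.04207293]), 'finger_force': 0.0, 'gripper_width': 0.08561341355861898}
```

Rotation is a quaternion; fix helper. View both.

```bash
sed -i "s/np.array(d\['rotation'\])/R.from_quat(d['rotation']).as_matrix()/g; 1a from scipy.spatial.transform import Rotation as R" h.py; cat h.py
```

```text
import numpy as np, cv2
from scipy.spatial.transform import Rotation as R
from plant import env
def snap(n,f):
    d=env.get_image(n); cv2.imwrite('pics/'+f,cv2.cvtColor(d['img'],cv2.COLOR_RGB2BGR)); return d
def ray(d,u,v,z):
    r=R.from_quat(d['rotation']).as_matrix()@np.linalg.inv(np.array(d['K']))@np.array([u,v,1.]); o=np.array(d['origin'])
    return o+r*(z-o[2])/r[2]
def proj(d,p):
    c=np.array(d['K'])@R.from_quat(d['rotation']).as_matrix().T@(np.array(p)-np.array(d['origin'])); return c[:2]/c[2]
```

View pics/t0.png

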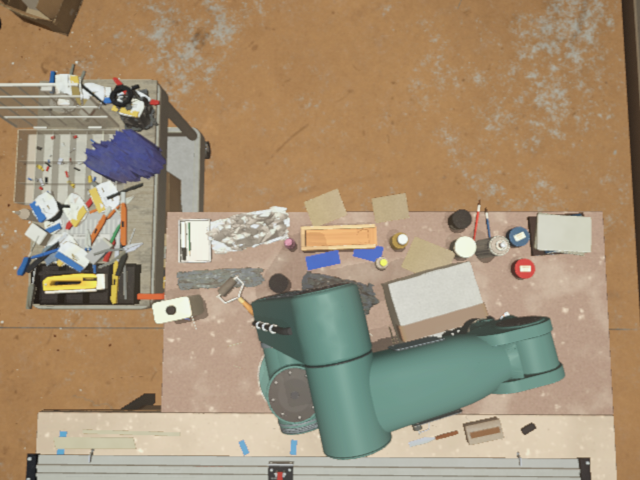

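View pics/s0.png

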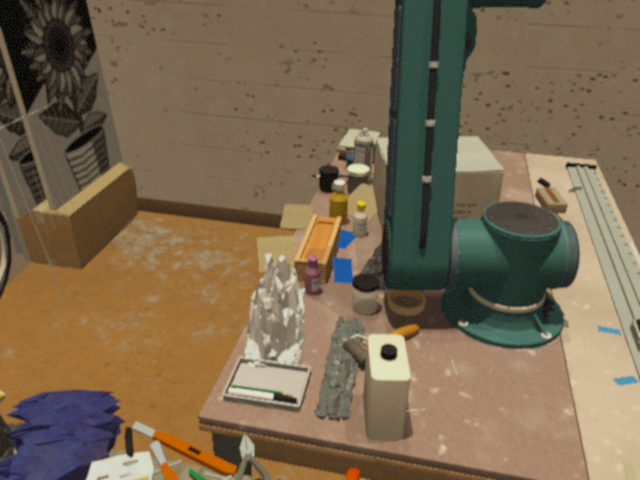

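```bash
python3 - <<'E'
from h import *
t=cv2.imread('pics/t0.png');s=cv2.imread('pics/s0.png')
cv2.imwrite('pics/c1.png',cv2.resize(t[190:315,165:485],None,fx=2.5,fy=2.5,interpolation=cv2.INTER_CUBIC))
cv2.imwrite('pics/c2.png',cv2.resize(s[150:420,210:450],None,fx=2.2,fy=2.2,interpolation=cv2.INTER_CUBIC))
E
```

```text
(no output)
```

View pics/c1.png

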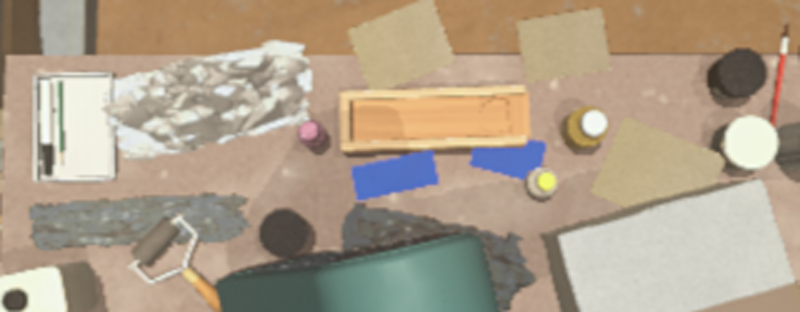

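View pics/c2.png

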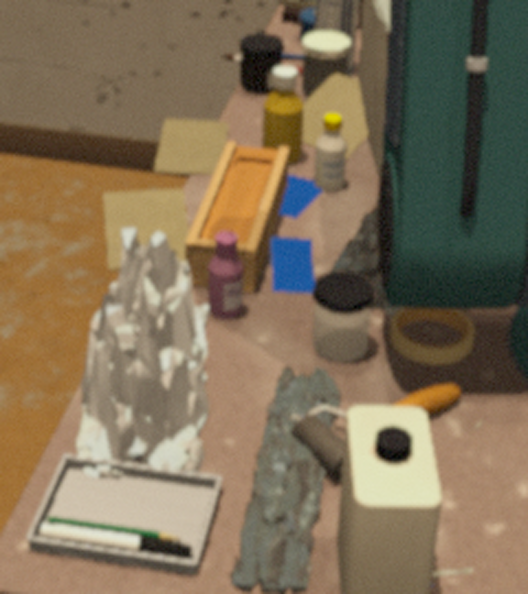

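```bash
cat > m.py <<'E'
from h import *
t=env.get_image('top');s=env.get_image('side')
def mask(d,lo,hi,roi):
    h=cv2.cvtColor(d['img'],cv2.COLOR_RGB2HSV); m=cv2.inRange(h,lo,hi); z=np.zeros_like(m); a,b,c,e=roi; z[c:e,a:b]=m[c:e,a:b]; return z
def biggest(m):
    cs,_=cv2.findContours(m,cv2.RETR_EXTERNAL,cv2.CHAIN_APPROX_NONE); return max(cs,key=cv2.contourArea) if cs else None
if __name__=='__main__':
    h=cv2.cvtColor(t['img'],cv2.COLOR_RGB2HSV)
    for n,p in dict(wall=(303,237),lid=(340,238),bench=(290,265),cap=(402,239),wcap=(383,263),purple=(289,242)).items(): print(n,h[p[1],p[0]])
    c=biggest(mask(t,(8,95,100),(25,255,255),(295,385,215,255)))
    r=cv2.minAreaRect(c); P=cv2.boxPoints(r)
    W=np.array([ray(t,*p,0.06)[:2] for p in P]); print('box',r,'\n',W.round(3),W.mean(0).round(4),[np.linalg.norm(W[i]-W[i-1]).round(3) for i in range(4)])
    # tray corners from picks
    for n,p in dict(a=(35,75),b=(113,74),c=(113,180),d=(36,180)).items(): print('tray',n,ray(t,165+p[0]/2.5,190+p[1]/2.5,.017)[:2].round(3))
    for n,p,z in [('ycap',(594,122),.13),('wcap',(546,181),.1),('pcap',(309,131),.1)]: print(n,ray(t,165+p[0]/2.5,190+p[1]/2.5,z)[:2].round(3))
    # two view check: bottle bases in side view
    for n,p in dict(yb=(283,155),wb=(331,185),pb=(227,312),foilpeak=(130,235),jar=(342,350)).items(): print('side',n,ray(s,210+p[0]/2.2,150+p[1]/2.2,0)[:2].round(3))
    for n,p in dict(f1=(108,110),f2=(310,55),f3=(125,157),f4=(312,105),f5=(270,45)).items(): print('foil z0',n,ray(t,165+p[0]/2.5,190+p[1]/2.5,0)[:2].round(3))
E
python3 m.py
```

```text
wall [ 17  95 223]
lid [ 15 124 235]
bench [ 13  67 172]
cap [ 50   6 247]
wcap [ 31 135 248]
purple [173  70 221]
box ((338.9850158691406, 236.65066528320312), (17.855037689208984, 74.70285034179688), 87.54597473144531) 
 [[ 0.502 -0.008]
 [ 0.513 -0.263]
 [ 0.452 -0.265]
 [ 0.441 -0.011]] [ 0.4771 -0.1367] [np.float64(0.061), np.float64(0.255), np.float64(0.061), np.float64(0.254)]
tray a [0.54  0.428]
tray b [0.542 0.317]
tray c [0.392 0.314]
tray d [0.392 0.422]
ycap [ 0.464 -0.341]
wcap [ 0.388 -0.282]
pcap [0.454 0.032]
side yb [ 0.463 -0.347]
side wb [ 0.386 -0.282]
side pb [0.453 0.034]
side foilpeak [ 0.606 -0.097]
side jar [0.317 0.073]
foil z0 f1 [0.492 0.327]
foil z0 f2 [0.571 0.039]
foil z0 f3 [0.425 0.302]
foil z0 f4 [0.499 0.036]
foil z0 f5 [0.585 0.097]
```

```bash
python3 - <<'E'
from m import *
m=mask(t,(8,80,150),(25,255,255),(295,385,212,258))
r=cv2.minAreaRect(biggest(m)); P=cv2.boxPoints(r)
W=np.array([ray(t,*p,0.06)[:2] for p in P]); print(r,W.round(3),W.mean(0).round(4),[np.linalg.norm(W[i]-W[i-1]).round(3) for i in range(4)])
h=cv2.cvtColor(t['img'],cv2.COLOR_RGB2HSV)
for c in (315,340,365):
  print(c,[(r,*h[r,c]) for r in range(220,256)])
print([(c,*h[238,c]) for c in list(range(297,312))+list(range(362,382))])
v=cv2.resize(t['img'][218:258,295:385],None,fx=8.8,fy=8.8,interpolation=cv2.INTER_CUBIC)
w=cv2.resize(s['img'][205:285,290:350],None,fx=3,fy=3,interpolation=cv2.INTER_CUBIC)
o=np.zeros((600,800,3),np.uint8);o[:v.shape[0],:v.shape[1]]=v;o[355:595,:180]=w
cv2.imwrite('pics/c3.png',o[...,::-1])
E
```

```text
((338.4526062011719, 236.7930145263672), (24.657155990600586, 76.83147430419922), 88.40885925292969) [[ 0.515 -0.003]
 [ 0.522 -0.265]
 [ 0.438 -0.267]
 [ 0.431 -0.005]] [ 0.4766 -0.1348] [np.float64(0.085), np.float64(0.263), np.float64(0.084), np.float64(0.261)]
315 [(220, np.uint8(21), np.uint8(76), np.uint8(195)), (221, np.uint8(21), np.uint8(75), np.uint8(196)), (222, np.uint8(21), np.uint8(78), np.uint8(196)), (223, np.uint8(20), np.uint8(77), np.uint8(196)), (224, np.uint8(21), np.uint8(77), np.uint8(195)), (225, np.uint8(21), np.uint8(78), np.uint8(199)), (226, np.uint8(21), np.uint8(81), np.uint8(233)), (227, np.uint8(20), np.uint8(81), np.uint8(242)), (228, np.uint8(20), np.uint8(82), np.uint8(239)), (229, np.uint8(17), np.uint8(103), np.uint8(194)), (230, np.uint8(16), np.uint8(122), np.uint8(227)), (231, np.uint8(17), np.uint8(117), np.uint8(240)), (232, np.uint8(16), np.uint8(125), np.uint8(225)), (233, np.uint8(15), np.uint8(127), np.uint8(217)), (234, np.uint8(15), np.uint8(127), np.uint8(215)), (235, np.uint8(15), np.uint8(126), np.uint8(216)), (236, np.uint8(15), np.
[... 5723 characters left out ...]
.uint8(15), np.uint8(124), np.uint8(233)), (369, np.uint8(16), np.uint8(125), np.uint8(233)), (370, np.uint8(15), np.uint8(124), np.uint8(234)), (371, np.uint8(15), np.uint8(123), np.uint8(237)), (372, np.uint8(16), np.uint8(123), np.uint8(236)), (373, np.uint8(15), np.uint8(123), np.uint8(235)), (374, np.uint8(16), np.uint8(122), np.uint8(239)), (375, np.uint8(16), np.uint8(119), np.uint8(240)), (376, np.uint8(16), np.uint8(106), np.uint8(227)), (377, np.uint8(14), np.uint8(78), np.uint8(199)), (378, np.uint8(13), np.uint8(64), np.uint8(190)), (379, np.uint8(13), np.uint8(64), np.uint8(192)), (380, np.uint8(13), np.uint8(64), np.uint8(190)), (381, np.uint8(13), np.uint8(66), np.uint8(189))]
```

View pics/c3.png

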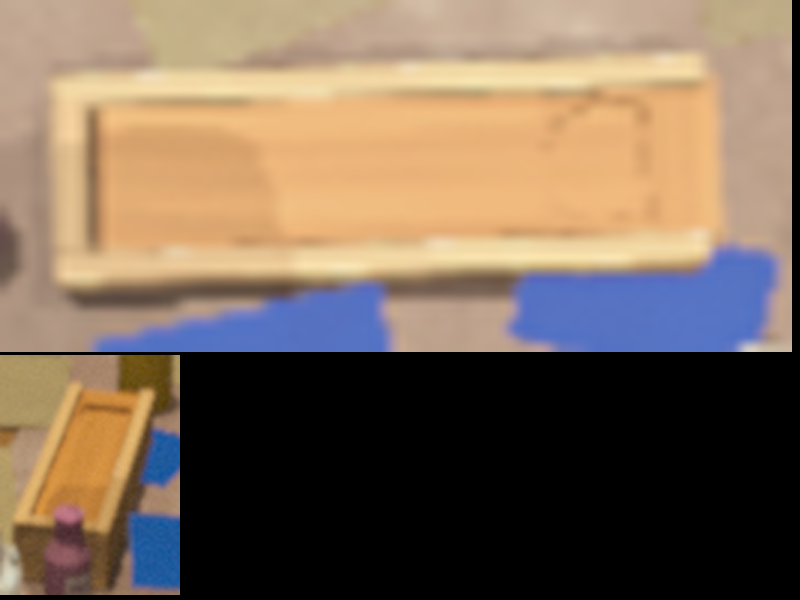

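```bash
python3 - <<'E'
from h import *
t=env.get_image('top');s=env.get_image('side')
f=lambda x,y,z: ray(t,x/8.8-.5+295,y/8.8-.5+218,z)[:2]
W=np.array([f(52,80,.06),f(705,54,.06),f(713,264,.06),f(57,284,.06)]);print(W.round(4),W.mean(0).round(4))
ax=(W[0]+W[3]-W[1]-W[2]);print('yaw',np.arctan2(ax[1],ax[0]),np.linalg.norm(ax)/2, np.linalg.norm(W[1]-W[2]))
ax/=np.linalg.norm(ax);c=W.mean(0)
for n,p,z in [('lidend',(718,160),.051),('recwall',(650,150),.051),('recback',(548,150),.049)]:
    q=f(*p,z);print(n,q.round(4),((q-c)@ax).round(4))
g=lambda x,y,z: ray(t,165+x/2.5,190+y/2.5,z)[:2].round(3)
print('darkjar',g(738,71,.075),'grey',g(750,140,.085),'rag',[g(350,205,0),g(525,245,0)],'carton',[g(545,235,0),g(765,180,0.1)],'jar3',g(284,230,.05))
q=lambda x,y,z: ray(s,210+x/2.2,150+y/2.2,z)[:2].round(3)
print('side darkjar base',q(262,90,0),'grey base',q(325,95,0))
# foil height: side px -> foil top assume x,y lines
for z in(.1,.15,.2,.25):print(z,q(130,232,z),q(185,255,z),q(110,290,z))
E
```

```text
[[ 0.5116 -0.0049]
 [ 0.5217 -0.2586]
 [ 0.44   -0.2609]
 [ 0.4321 -0.0072]] [ 0.4763 -0.1329]
yaw 1.606204871513768 0.25379361952753704 0.08173600330043611
lidend [ 0.4812 -0.2643] -0.1314
recwall [ 0.4851 -0.2378] -0.1052
recback [ 0.4853 -0.1983] -0.0656
darkjar [ 0.538 -0.545] grey [ 0.443 -0.556] rag [array([ 0.357, -0.019]), array([ 0.302, -0.265])] carton [array([ 0.316, -0.293]), array([ 0.39 , -0.569])] jar3 [0.323 0.069]
side darkjar base [ 0.532 -0.541] grey base [ 0.438 -0.549]
0.1 [0.559 0.051] [0.49  0.081] [0.547 0.164]
0.15 [0.535 0.129] [0.47  0.157] [0.523 0.233]
0.2 [0.511 0.206] [0.45  0.232] [0.5   0.303]
0.25 [0.486 0.283] [0.431 0.307] [0.476 0.373]
```

send_rows(increments=[0.0506, -0.0057, 0, 0, 0, 0, 1, 0.0506, -0.0057, 0, 0, 0, 0, 1, 0.0506, -0.0057, 0, 0, 0, 0, 1, 0.0506, -0.0057, 0, 0, 0, 0, 1, 0.0506, -0.0057, 0, 0, 0, 0, 1, 0.0506, -0.0057, 0, 0, 0, 0, 1, 0, 0, 0, 0, 0, -0.175, 1, 0, 0, 0, 0, 0, -0.175, 1, 0, 0, 0, 0, 0, -0.175, 1, 0, 0, 0, 0, 0, -0.175, 1, 0, 0, 0, 0, 0, -0.175, 1, 0, 0, 0, 0, 0, -0.175, 1, 0, 0, 0, 0, 0, -0.177, 1])

```text
time: 2.02
position: [0.4636, -0.3438, 0.2503]
tool_rot: [0.693, 0.721, -0.0, -0.0]
ft_force: [1.2, 0.5, -0.6]
gripper_width: 0.0856
finger_force: 0.0
```

```bash
cat >> h.py <<'E'
def go(x=None,y=None,z=None,psi=None,pr=True):
    """print tool-frame shift to world target (shift first, then turn)"""
    s=env.get_state(); p=np.array(s['position']); M=R.from_quat(s['tool_rot']).as_matrix()
    ps=np.arctan2(M[1,0],M[0,0]); T=[p[i] if v is None else v for i,v in enumerate((x,y,z))]
    print('t',round(s['time'],2),'p',p.round(4),'psi',ps.round(4),'tilt',M[2].round(4),'w',round(s['gripper_width'],4),'F',np.array(s['ft_force']).round(1),'ff',round(float(s['finger_force']),1))
    print('  shift',(M.T@(np.array(T)-p)).round(4),'turn',None if psi is None else round(-((psi-ps+np.pi)%(2*np.pi)-np.pi),4))
E
python3 - <<'E'
from m import *
go(.464,-.342,.081,1.606)
h=cv2.cvtColor(t['img'],cv2.COLOR_RGB2HSV)
for n,lo,hi,roi,z in [('ycap',(0,0,225),(179,40,255),(395,412,228,250),.13),('wcap',(26,90,150),(35,255,255),(376,392,255,272),.1),('grey',(0,0,200),(179,60,255),(450,482,232,262),.085),('dark',(0,0,0),(179,255,60),(444,474,205,225),.075)]:
    c=biggest(mask(t,lo,hi,roi))
    if c is not None:
        (u,v),r=cv2.minEnclosingCircle(c); print(n,u,v,r,ray(t,u,v,z)[:2].round(4),'r',(r*(1.555-z)/440).round(3))
E
```

```text
t 2.12 p [ 0.4636 -0.3437  0.2502] psi 1.6082 tilt [ 1.e-04 -1.e-04 -1.e+00] w 0.0855 F [-0.3  0.1  0.1] ff 0.0
  shift [0.0017 0.0005 0.1692] turn 0.0022Traceback (most recent call last):
  File "<stdin>", line 7, in <module>
AttributeError: 'float' object has no attribute 'round'
```

```bash
python3 - <<'E'
from m import *
d=dict(t); d['img']=cv2.cvtColor(cv2.imread('pics/t0.png'),cv2.COLOR_BGR2RGB)
for n,lo,hi,roi,z in [('ycap',(0,0,225),(179,40,255),(395,412,228,250),.13),('wcap',(26,90,150),(35,255,255),(376,392,255,272),.1),('grey',(0,0,200),(179,60,255),(450,482,232,262),.085),('dark',(0,0,0),(179,255,75),(444,474,205,225),.075)]:
    c=biggest(mask(d,lo,hi,roi))
    if c is not None:
        (u,v),r=cv2.minEnclosingCircle(c); print(n,u,v,r,ray(t,u,v,z)[:2].round(4),'r',round(r*(1.555-z)/440,3))
E
```

```text
ycap 402.5 238.625 4.403578758239746 [ 0.4641 -0.3404] r 0.014
wcap 382.9482727050781 262.25860595703125 3.4242265224456787 [ 0.3884 -0.2803] r 0.011
grey 465.3819885253906 246.56832885742188 10.978191375732422 [ 0.4415 -0.5571] r 0.037
dark 451.5 219.1999969482422 5.412126541137695 [ 0.5348 -0.5161] r 0.018
```

send_rows(increments=[0.003, 0, 0.05, 0, 0, 0, 1, 0, 0, 0.05, 0, 0, 0, 1, 0, 0, 0.045, 0, 0, 0, 1, 0, 0, 0.024, 0, 0, 0, 1, 0, 0, 0, 0, 0, 0, -0.2, 0, 0, 0, 0, 0, 0, -0.2, 0, 0, 0, 0, 0, 0, -0.2, 0, 0, 0, 0, 0, 0, -0.2, 0, 0, 0, 0, 0, 0, -0.2], grip_force=30)

```text
time: 3.35
position: [0.4639, -0.3412, 0.0824]
tool_rot: [0.695, 0.719, -0.0, 0.001]
ft_force: [-0.5, 0.2, 7.1]
gripper_width: 0.053
finger_force: 32.2
```

send_rows(increments=[0, 0, -0.015, 0, 0, 0, -0.2, 0, 0, -0.04, 0, 0, 0, -0.2, 0, 0, -0.05, 0, 0, 0, -0.2, 0, 0, -0.02, 0, 0, 0, -0.2, 0.04, -0.016, 0, 0, 0, 0, -0.2, 0.042, -0.017, 0, 0, 0, 0, -0.2, 0.042, -0.017, 0, 0, 0, 0, -0.2, 0.04, -0.016, 0, 0, 0, 0, -0.2, 0.04, -0.016, 0, 0, 0, 0, -0.2, 0, 0, 0, 0, 0, 0, -0.2, 0, 0, 0.04, 0, 0, 0, -0.2, 0, 0, 0.04, 0, 0, 0, -0.2, 0, 0, 0.025, 0, 0, 0, -0.2, 0, 0, 0.01, 0, 0, 0, -0.2])

```text
time: 5.1
position: [0.3744, -0.1401, 0.0908]
tool_rot: [0.695, 0.719, -0.0, -0.0]
ft_force: [0.4, -0.6, -1.2]
gripper_width: 0.0535
finger_force: 32.4
```

```bash
python3 -c "
from h import *
go(.375,-.14,.0824,1.606)
d=env.get_image('side');i=d['img'][150:330,290:420];cv2.imwrite('pics/s1.png',cv2.resize(i,None,fx=4,fy=3.3)[...,::-1])"
```

```text
t 5.1 p [ 0.3744 -0.1401  0.0908] psi 1.6053 tilt [ 4.e-04 -8.e-04 -1.e+00] w 0.0535 F [ 0.4 -0.6 -1.2] ff 32.4
  shift [0.     0.0006 0.0084] turn -0.0007
```

View pics/s1.png

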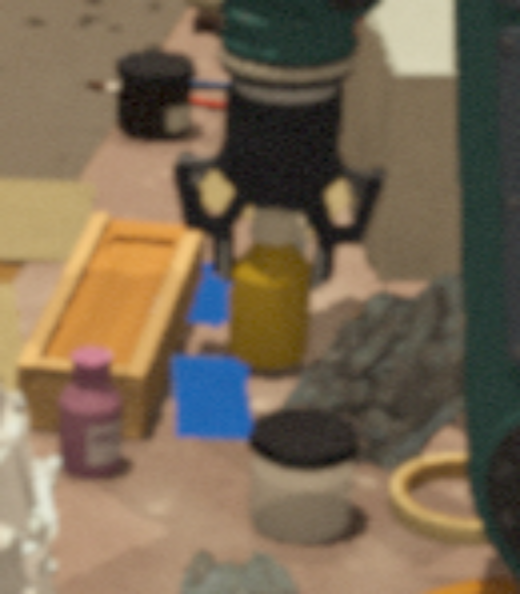

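The yellow bottle hangs upright just above the bench, between the box and a dark rocky lump (around pixels 270,310), with the lid's way now free. I'll lower and release it.

send_rows(increments=[0, 0, 0.006, 0, 0, 0, -0.2, 0, 0, 0.003, 0, 0, 0, -0.2, 0, 0, 0, 0, 0, 0, -0.2, 0, 0, 0, 0, 0, 0, 0.65, 0, 0, 0, 0, 0, 0, 0.65, 0, 0, 0, 0, 0, 0, 0.65, 0, 0, -0.02, 0, 0, 0, 0.65, 0, 0, -0.05, 0, 0, 0, 0.65, 0, 0, -0.05, 0, 0, 0, 0.65])

```text
time: 6.28
position: [0.3741, -0.1395, 0.2038]
tool_rot: [0.695, 0.719, -0.0, -0.0]
ft_force: [0.7, -0.8, -0.5]
gripper_width: 0.0706
finger_force: 0.0
```

```bash
python3 -c "
from h import *
go(.4793,-.2189,.085,1.606)"
```

```text
t 6.28 p [ 0.3741 -0.1395  0.2038] psi 1.6058 tilt [ 3.e-04 -4.e-04 -1.e+00] w 0.0706 F [ 0.7 -0.8 -0.5] ff 0.0
  shift [-0.083   0.1025  0.1187] turn -0.0002
```

send_rows(increments=[-0.028, 0.034, 0, 0, 0, 0, -1, -0.028, 0.034, 0, 0, 0, 0, -1, -0.027, 0.0345, 0, 0, 0, 0, -1, 0, 0, 0.04, 0, 0, 0, -1, 0, 0, 0.04, 0, 0, 0, -1, 0, 0, 0.025, 0, 0, 0, -1, 0, 0, 0.013, 0, 0, 0, -1, 0, 0, 0.01, 0, 0, 0, -1, 0, 0, 0.005, 0, 0, 0, -1, 0, 0, 0, 0, 0, 0, -1])

```text
time: 7.52
position: [0.4799, -0.2192, 0.0695]
tool_rot: [0.695, 0.719, 0.0, 0.0]
ft_force: [-0.2, -1.1, 0.5]
gripper_width: 0.0002
finger_force: 0.0
```

```bash
python3 -c "
from h import *
go(.4793,-.2189,.0645,1.606)"
```

```text
t 7.53 p [ 0.4799 -0.2192  0.0695] psi 1.6058 tilt [-2.e-04  3.e-04 -1.e+00] w 0.0002 F [-0.2 -1.1  0.5] ff 0.0
  shift [ 0.0003 -0.0006  0.005 ] turn -0.0002
```

send_rows(increments=[0, 0, 0.002, 0, 0, 0, -1, 0, 0, 0.0015, 0, 0, 0, -1, 0, 0, 0.0015, 0, 0, 0, -1])

```text
time: 7.9
position: [0.4799, -0.2192, 0.0644]
tool_rot: [0.695, 0.719, 0.0, 0.0]
ft_force: [-3.4, 3.1, 24.8]
gripper_width: -0.0002
finger_force: 12.6
```

send_rows(increments=[0, 0, -0.002, 0, 0, 0, -1, -0.006, 0, 0, 0, 0, 0, -1, -0.006, 0, 0, 0, 0, 0, -1, -0.014, 0, 0, 0, 0, 0, -1, -0.02, 0, 0, 0, 0, 0, -1, -0.025, 0, 0, 0, 0, 0, -1, -0.025, 0, 0, 0, 0, 0, -1, -0.02, 0, 0, 0, 0, 0, -1, -0.015, 0, 0, 0, 0, 0, -1, -0.008, 0, 0, 0, 0, 0, -1, -0.004, 0, 0, 0, 0, 0, -1, -0.002, 0, 0, 0, 0, 0, -1])

```text
time: 9.4
position: [0.4848, -0.3638, 0.0663]
tool_rot: [0.695, 0.719, 0.0, -0.0]
ft_force: [-0.4, -0.0, 0.1]
gripper_width: -0.0002
finger_force: 0.2
```

```bash
python3 -c "
from h import *
go(.4817,-.2829,.12)
d=env.get_image('side');i=d['img'][150:330,270:420];cv2.imwrite('pics/s2.png',cv2.resize(i,None,fx=4,fy=3.3)[...,::-1])"
```

```text
t 9.4 p [ 0.4848 -0.3638  0.0663] psi 1.6061 tilt [ 2.e-04 -1.e-04 -1.e+00] w -0.0002 F [-0.4 -0.   0.1] ff 0.2
  shift [ 0.0809 -0.0002 -0.0537] turn None
```

View pics/s2.png

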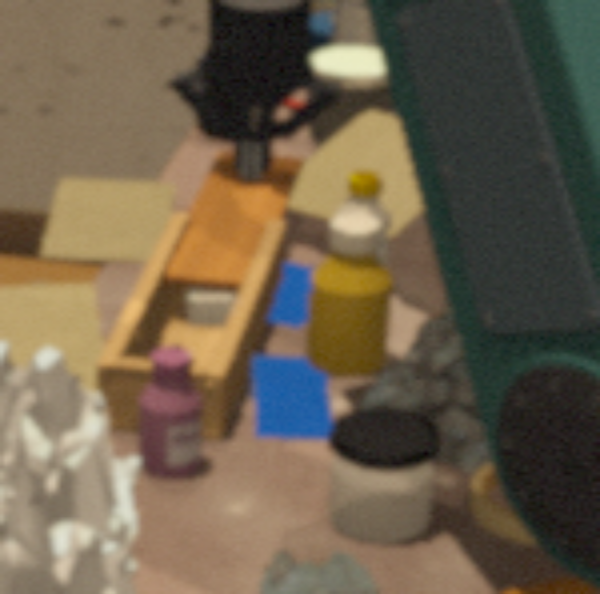

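send_rows(increments=[0, 0, -0.03, 0, 0, 0, -1, 0.02, 0, -0.024, 0, 0, 0, 1, 0.03, 0, 0, 0, 0, 0, 1, 0.0314, 0, 0, 0, 0, 0, 1, 0, 0, 0.02, 0, 0, 0, 1, 0, 0, 0.02, 0, 0, 0, 1, 0, 0, 0.0205, 0, 0, 0, 1, 0, 0, 0.004, 0, 0, 0, 1, 0, 0, 0, 0, 0, 0, 1], grip_force=40)

```text
time: 10.58
position: [0.4821, -0.2825, 0.0562]
tool_rot: [0.695, 0.719, -0.0, 0.0]
ft_force: [-0.4, 0.0, 0.4]
gripper_width: 0.0854
finger_force: 0.0
```

```bash
python3 -c "
from h import *
go(.4816,-.2824,.056)"
```

```text
t 10.57 p [ 0.4821 -0.2825  0.0562] psi 1.6061 tilt [-1.e-04  1.e-04 -1.e+00] w 0.0854 F [-0.4  0.   0.4] ff 0.0
  shift [ 0.0002 -0.0005  0.0002] turn None
```

send_rows(increments=[0, 0, 0, 0, 0, 0, 0, 0, 0, 0, 0, 0, 0, 0, 0, 0, 0, 0, 0, 0, 0, 0, 0, 0, 0, 0, 0, 0])

```text
time: 11.08
position: [0.4825, -0.2829, 0.0569]
tool_rot: [0.695, 0.719, 0.0, 0.001]
ft_force: [-0.1, 1.6, 6.7]
gripper_width: 0.0646
finger_force: 42.1
```

send_rows(increments=[0, 0, -0.0015, 0, 0, 0, 0, -0.01, 0, 0, 0, 0, 0, 0, -0.016, 0, 0, 0, 0, 0, 0, -0.018, 0, 0, 0, 0, 0, 0, -0.018, 0, 0, 0, 0, 0, 0, -0.015, 0, 0, 0, 0, 0, 0, -0.008, 0, 0, 0, 0, 0, 0, 0, 0, 0, 0, 0, 0, 0])

```text
time: 12.08
position: [0.4848, -0.368, 0.0571]
tool_rot: [0.695, 0.719, 0.0, -0.0]
ft_force: [-0.4, -0.6, -1.3]
gripper_width: 0.0647
finger_force: 44.4
```

```bash
python3 - <<'E'
from m import *
go(.485,-.383,.1)
a=cv2.resize(t['img'][205:265,330:490],None,fx=4.9,fy=4.9,interpolation=cv2.INTER_CUBIC)
b=cv2.resize(s['img'][150:270,280:400],None,fx=2.4,fy=2.4,interpolation=cv2.INTER_CUBIC)
o=np.zeros((590,790,3),np.uint8);o[:a.shape[0],:a.shape[1]]=a;o[300:588,:288]=b
cv2.imwrite('pics/p3.png',o[...,::-1])
E
```

```text
t 12.18 p [ 0.4849 -0.3672  0.0572] psi 1.606 tilt [ 3.e-04 -2.e-04 -1.e+00] w 0.0644 F [-0.1 -0.9 -2. ] ff 44.4
  shift [-0.0157 -0.0004 -0.0428] turn None
```

View pics/p3.png

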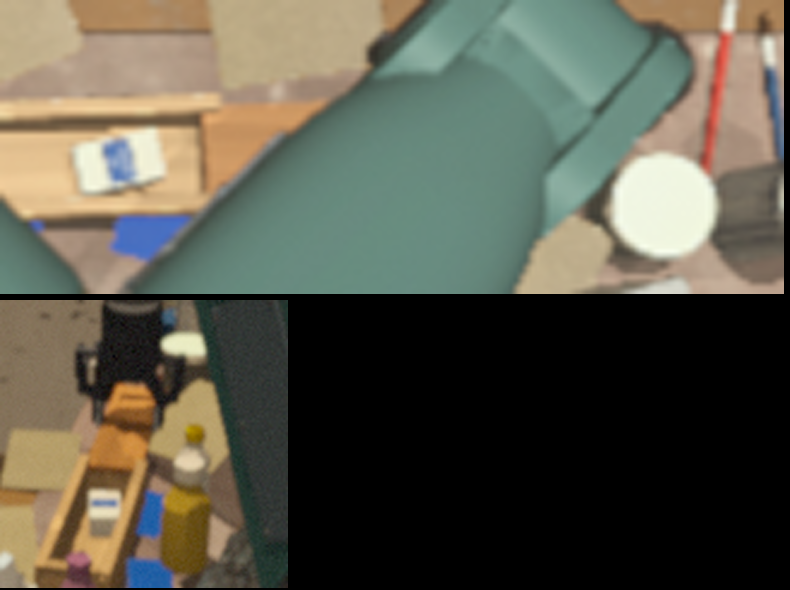

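send_rows(increments=[-0.01, 0, 0, 0, 0, 0, 0, -0.007, 0, 0, 0, 0, 0, 0, 0, 0, 0, 0, 0, 0, 0])

```text
time: 12.55
position: [0.4855, -0.3852, 0.0572]
tool_rot: [0.695, 0.719, -0.0, 0.0]
ft_force: [-1.1, 0.4, -2.1]
gripper_width: 0.0647
finger_force: 44.4
```

send_rows(increments=[-0.001, -0.003, 0, 0, 0, 0, 0, -0.001, -0.003, 0, 0, 0, 0, 0, 0, 0, 0.01, 0, 0, 0, 0, 0, 0, 0.015, 0, 0, 0, 0, 0, 0, 0.01, 0, 0, 0, 0, 0, 0, 0.004, 0, 0, 0, 0, 0, 0, 0.002, 0, 0, 0, 0, 0, 0, 0, 0, 0, 0, 0])

```text
time: 13.55
position: [0.4797, -0.3869, 0.0165]
tool_rot: [0.695, 0.719, -0.0, 0.0]
ft_force: [0.6, 1.0, 0.2]
gripper_width: 0.0643
finger_force: 44.6
```

send_rows(increments=[0, 0, 0.001, 0, 0, 0, 0, 0, 0, 0.001, 0, 0, 0, 0, 0, 0, 0, 0, 0, 0, 0])

```text
time: 13.92
position: [0.4798, -0.387, 0.0159]
tool_rot: [0.695, 0.719, -0.0, 0.001]
ft_force: [-4.4, 5.0, 19.3]
gripper_width: 0.0645
finger_force: 46.7
```

send_rows(increments=[0, 0, -0.0005, 0, 0, 0, 0, 0, 0, 0, 0, 0, 0, 0.9, 0, 0, 0, 0, 0, 0, 0.9, 0, 0, 0, 0, 0, 0, 0.9, 0, 0, -0.02, 0, 0, 0, 0.9, 0, 0, -0.05, 0, 0, 0, 0.9, 0, 0, -0.06, 0, 0, 0, 0.9, 0, 0, -0.06, 0, 0, 0, 0.9, 0, 0, 0, 0, 0, -0.1745, 0.8, 0, 0, 0, 0, 0, -0.1745, 0.8, 0, 0, 0, 0, 0, -0.1745, 0.8, 0, 0, 0, 0, 0, -0.1745, 0.8, 0, 0, 0, 0, 0, -0.1745, 0.8, 0, 0, 0, 0, 0, -0.1745, 0.8])

```text
time: 15.68
position: [0.4796, -0.3868, 0.2046]
tool_rot: [0.239, 0.971, 0.0, -0.0]
ft_force: [0.4, -0.4, -0.6]
gripper_width: 0.0767
finger_force: 0.0
```

```bash
python3 - <<'E'
from m import *
m=mask(t,(0,0,190),(179,60,255),(335,372,228,248))|mask(t,(95,60,60),(130,255,255),(335,372,230,246))
m=cv2.morphologyEx(m,cv2.MORPH_CLOSE,np.ones((3,3)))
c=biggest(m);r=cv2.minAreaRect(c);P=cv2.boxPoints(r);print(r,cv2.contourArea(c))
W=np.array([ray(t,*p,.037)[:2] for p in P]);ce=W.mean(0)
e=[W[1]-W[0],W[2]-W[1]];L=max(e,key=np.linalg.norm);yaw=np.arctan2(L[1],L[0])%np.pi
print(W.round(4),ce.round(4),[np.linalg.norm(x).round(4) for x in e],'yaw',yaw.round(4),'boxx',((ce-[.4763,-.1329])@[-.0354,.9994]).round(4),'boxy',((ce-[.4763,-.1329])@[-.9994,-.0354]).round(4))
go(ce[0],ce[1],.031,yaw+np.pi/2)
a=cv2.resize(t['img'][215:260,300:375],None,fx=8,fy=8,interpolation=cv2.INTER_CUBIC)
b=cv2.resize(s['img'][170:270,290:400],None,fx=2.2,fy=2.2,interpolation=cv2.INTER_CUBIC)
o=np.zeros((590,600,3),np.uint8);o[:a.shape[0],:a.shape[1]]=a;o[365:585,:242]=b
cv2.imwrite('pics/p4.png',o[...,::-1])
E
```

```text
((353.7764587402344, 237.4940948486328), (10.412663459777832, 17.788297653198242), 77.47119140625) 156.0
[[ 0.4872 -0.1548]
 [ 0.5006 -0.215 ]
 [ 0.4653 -0.2226]
 [ 0.4519 -0.1625]] [ 0.4763 -0.1887] [np.float64(0.0617), np.float64(0.0362)] yaw 1.7905 boxx -0.0558 boxy 0.002
t 15.78 p [ 0.4796 -0.3868  0.2047] psi 2.6551 tilt [ 2.e-04  1.e-04 -1.e+00] w 0.0766 F [-0.3 -0.3 -0.3] ff 0.0
  shift [0.0955 0.1735 0.1737] turn -0.7062
```

View pics/p4.png

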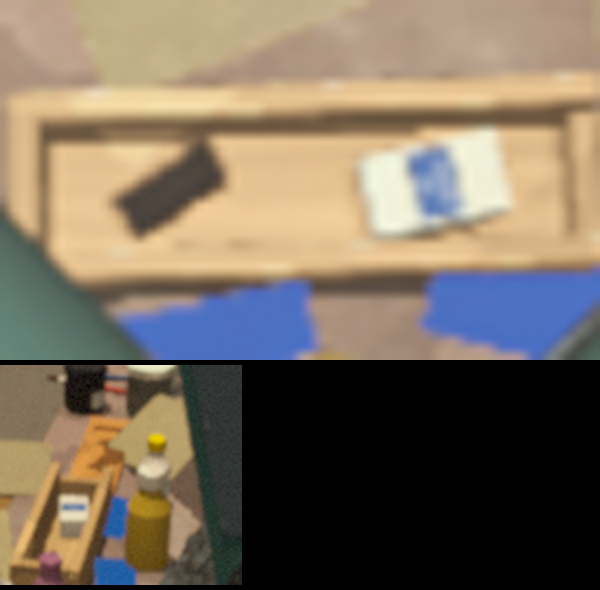

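send_rows(increments=[0.024, 0.0434, 0, 0, 0, 0, 0.75, 0.024, 0.0434, 0, 0, 0, 0, 0.75, 0.024, 0.0434, 0, 0, 0, 0, 0.75, 0.0235, 0.0433, 0, 0, 0, 0, 0.75, 0, 0, 0, 0, 0, -0.1765, 0.75, 0, 0, 0, 0, 0, -0.1765, 0.75, 0, 0, 0, 0, 0, -0.1765, 0.75, 0, 0, 0, 0, 0, -0.1765, 0.75, 0, 0, 0.04, 0, 0, 0, 0.75, 0, 0, 0.04, 0, 0, 0, 0.75])

```text
time: 17.02
position: [0.477, -0.1889, 0.1241]
tool_rot: [-0.106, 0.994, -0.0, 0.001]
ft_force: [-0.3, 0.6, -0.0]
gripper_width: 0.0747
finger_force: 0.0
```

```bash
python3 -c "
from h import *
go(.4763,-.1887,.028,3.361)"
```

```text
t 17.02 p [ 0.477  -0.1889  0.1241] psi -2.9292 tilt [-1.e-03 -8.e-04 -1.e+00] w 0.0747 F [-0.3  0.6 -0. ] ff 0.0
  shift [0.0007 0.0004 0.096 ] turn -0.007
```

send_rows(increments=[0.0007, 0, 0.03, 0, 0, 0, 0.75, 0, 0, 0.03, 0, 0, 0, 0.75, 0, 0, 0.02, 0, 0, 0, 0.75, 0, 0, 0.01, 0, 0, 0, 0.75, 0, 0, 0.005, 0, 0, 0, 0.75, 0, 0, 0, 0, 0, 0, 0.75], grip_force=30)

```text
time: 17.77
position: [0.4762, -0.189, 0.03]
tool_rot: [-0.108, 0.994, -0.0, 0.0]
ft_force: [-0.7, -0.0, -0.4]
gripper_width: 0.0747
finger_force: 0.0
```

send_rows(increments=[0, 0, 0.001, 0, 0, 0, 0, 0, 0, 0, 0, 0, 0, 0, 0, 0, 0, 0, 0, 0, 0, 0, 0, 0, 0, 0, 0, 0])

```text
time: 18.27
position: [0.4765, -0.1892, 0.0296]
tool_rot: [-0.108, 0.994, -0.0, 0.001]
ft_force: [-3.1, -0.5, 5.9]
gripper_width: 0.0595
finger_force: 31.9
```

send_rows(increments=[0, 0, 0, 0, 0, 0, 0, 0, 0, -0.004, 0, 0, 0, 0, 0, 0, 0, 0, 0, 0.09, 0, 0, 0, 0, 0, 0, 0.09, 0, 0, 0, -0.01, 0, 0, 0, 0, 0, 0, -0.01, 0, 0, 0, 0])

```text
time: 19.02
position: [0.4762, -0.189, 0.0538]
tool_rot: [-0.02, 1.0, -0.0, 0.0]
ft_force: [0.2, -0.2, -0.9]
gripper_width: 0.0594
finger_force: 32.8
```

```bash
python3 - <<'E'
from h import *
go(.4745,-.1884,.3,3.177)
d=env.get_image('side');i=d['img'][170:280,280:400];cv2.imwrite('pics/s5.png',cv2.resize(i,None,fx=5,fy=5,interpolation=cv2.INTER_CUBIC)[...,::-1])
E
```

```text
t 19.02 p [ 0.4762 -0.189   0.0538] psi -3.1025 tilt [-4.e-04 -2.e-04 -1.e+00] w 0.0594 F [ 0.2 -0.2 -0.9] ff 32.8
  shift [ 0.0016  0.0006 -0.2462] turn 0.0037
```

View pics/s5.png

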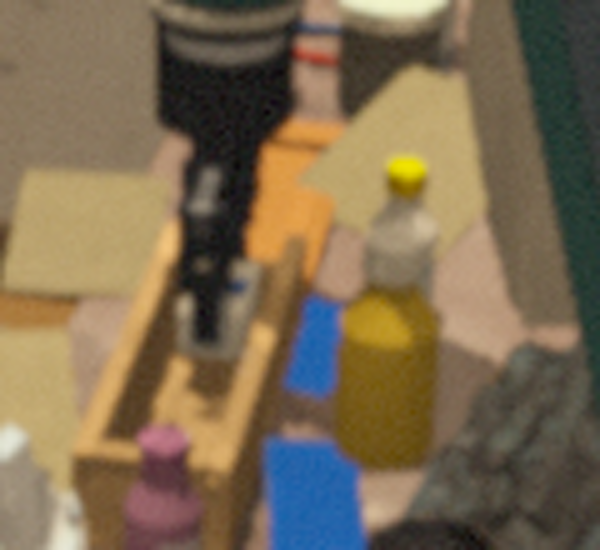

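send_rows(increments=[0, 0, -0.03, 0, 0, 0, 0, 0, 0, -0.045, 0, 0, 0, 0, 0, 0, -0.05, 0, 0, 0, 0, 0, 0, -0.05, 0, 0, 0, 0, 0, 0, -0.05, 0, 0, 0, 0, 0, 0, -0.03, 0, 0, 0, 0, -0.0012, 0.04, 0, 0, 0, 0, 0, -0.0012, 0.05, 0, 0, 0, 0, 0, -0.0012, 0.05, 0, 0, 0, 0, 0, -0.0012, 0.05, 0, 0, 0, 0, 0, -0.0012, 0.05, 0, 0, 0, 0, 0, -0.0012, 0.052, 0, 0, 0, 0, 0, -0.0012, 0.05, 0, 0, 0, 0, 0, -0.0012, 0.05, 0, 0, 0, 0, 0, -0.0012, 0.05, 0, 0, 0, 0, 0, -0.0012, 0.05, 0, 0, 0, 0, 0, 0, 0.05, 0, 0, 0, 0, 0])

```text
time: 21.2
position: [0.4675, 0.3548, 0.3083]
tool_rot: [-0.019, 1.0, 0.0, 0.0]
ft_force: [-0.0, -0.0, -0.5]
gripper_width: 0.0597
finger_force: 32.8
```

send_rows(increments=[0, 0, 0, 0, 0, -0.1732, 0, 0, 0, 0, 0, 0, -0.1732, 0, 0, 0, 0, 0, 0, -0.1732, 0, 0, 0, 0, 0, 0, -0.1732, 0, 0, 0, 0, 0, 0, -0.1732, 0, 0, 0, 0, 0, 0, -0.1732, 0, 0, 0, 0, 0, 0, -0.1732, 0, 0, 0, 0, 0, 0, -0.1732, 0, 0, 0, 0, 0, 0, -0.1732, 0])

```text
time: 22.32
position: [0.4678, 0.353, 0.3083]
tool_rot: [0.718, -0.696, 0.0, -0.0]
ft_force: [0.0, 0.4, -0.6]
gripper_width: 0.0591
finger_force: 32.8
```

```bash
python3 - <<'E'
from m import *
go(.467,.3545,.0246,-1.546)
d=dict(t); d['img']=cv2.cvtColor(cv2.imread('pics/t0.png'),cv2.COLOR_BGR2RGB)
h=cv2.cvtColor(d['img'],cv2.COLOR_RGB2HSV)
row=h[238,174:218]; print([(174+i,*map(int,p)) for i,p in enumerate(row)])
for n,u in (('pencil',(55,110)),('marker',(42,110)),('inner right',(110,110))): print(n,ray(t,165+u[0]/2.5,190+u[1]/2.5,.008)[:2].round(4))
E
```

```text
t 22.43 p [0.4678 0.3531 0.3082] psi -1.5423 tilt [-2.e-04 -4.e-04 -1.e+00] w 0.0596 F [ 0.4  0.1 -0.3] ff 32.8
  shift [-0.0014  0.0008  0.2836] turn 0.0037
[(174, 14, 65, 187), (175, 13, 66, 186), (176, 13, 66, 186), (177, 14, 59, 183), (178, 19, 27, 207), (179, 23, 20, 201), (180, 25, 24, 180), (181, 32, 18, 229), (182, 44, 11, 248), (183, 60, 5, 248), (184, 27, 12, 237), (185, 20, 31, 203), (186, 30, 17, 205), (187, 40, 16, 235), (188, 52, 28, 201), (189, 58, 55, 148), (190, 34, 20, 206), (191, 28, 15, 243), (192, 32, 15, 244), (193, 32, 15, 243), (194, 34, 15, 244), (195, 30, 15, 242), (196, 32, 15, 243), (197, 34, 15, 244), (198, 32, 15, 243), (199, 30, 15, 242), (200, 30, 15, 242), (201, 30, 14, 242), (202, 30, 15, 242), (203, 28, 15, 242), (204, 28, 15, 242), (205, 28, 15, 243), (206, 28, 16, 242), (207, 25, 20, 227), (208, 23, 11, 216), (209, 78, 5, 232), (210, 78, 6, 230), (211, 45, 7, 211), (212, 26, 20, 190), (213, 23, 27, 188), (214, 19, 36, 172), (215, 18, 39, 162), (216, 19, 39, 158), (217, 18, 39, 157)]
pencil [0.4913 0.4008]
marker [0.4913 0.4194]
inner right [0.4913 0.3224]
```

send_rows(increments=[-0.0014, 0, 0.05, 0, 0, 0, 0, 0, 0, 0.05, 0, 0, 0, 0, 0, 0, 0.05, 0, 0, 0, 0, 0, 0, 0.05, 0, 0, 0, 0, 0, 0, 0.03, 0, 0, 0, 0, 0, 0, 0.02, 0, 0, 0, 0, 0, 0, 0.015, 0, 0, 0, 0, 0, 0, 0, 0, 0, 0, 0])

```text
time: 23.42
position: [0.4676, 0.3544, 0.0423]
tool_rot: [0.715, -0.699, -0.0, 0.001]
ft_force: [-0.4, -0.5, -0.2]
gripper_width: 0.0594
finger_force: 32.9
```

send_rows(increments=[0, 0, 0.008, 0, 0, 0, 0, 0, 0, 0.004, 0, 0, 0, 0, 0, 0, 0.002, 0, 0, 0, 0, 0, 0, 0.001, 0, 0, 0, 0, 0, 0, 0, 0, 0, 0, 0])

```text
time: 24.05
position: [0.4679, 0.3545, 0.0279]
tool_rot: [0.716, -0.698, 0.0, -0.0]
ft_force: [0.2, 0.4, -0.5]
gripper_width: 0.0596
finger_force: 32.9
```

send_rows(increments=[0, 0, 0.0015, 0, 0, 0, 0, 0, 0, 0.001, 0, 0, 0, 0, 0, 0, 0, 0, 0, 0, 0])

```text
time: 24.42
position: [0.4678, 0.3545, 0.0252]
tool_rot: [0.716, -0.698, -0.0, 0.0]
ft_force: [0.1, 0.4, -0.8]
gripper_width: 0.0599
finger_force: 32.9
```

send_rows(increments=[0, 0, 0.001, 0, 0, 0, 0, 0, 0, 0.0005, 0, 0, 0, 0, 0, 0, 0, 0, 0, 0, 0])

```text
time: 24.8
position: [0.4679, 0.3546, 0.0245]
tool_rot: [0.716, -0.698, 0.0, -0.0]
ft_force: [-4.1, -2.1, 12.3]
gripper_width: 0.0593
finger_force: 34.4
```

send_rows(increments=[0, 0, -0.0005, 0, 0, 0, 0, 0, 0, 0, 0, 0, 0, 0.6, 0, 0, 0, 0, 0, 0, 0.75, 0, 0, 0, 0, 0, 0, 0.75, 0, 0, -0.01, 0, 0, 0, 0.75, 0, 0, -0.03, 0, 0, 0, 0.75, 0, 0, -0.05, 0, 0, 0, 0.75, 0, 0, -0.06, 0, 0, 0, 0.75, 0, 0, -0.06, 0, 0, 0, 0.75, 0, 0, -0.06, 0, 0, 0, 0.75])

```text
time: 26.05
position: [0.4673, 0.3542, 0.2972]
tool_rot: [0.716, -0.698, 0.0, -0.0]
ft_force: [2.2, 0.5, 0.0]
gripper_width: 0.075
finger_force: 0.0
```

send_rows(increments=[0.02, -0.04, 0, 0, 0, 0, 0.75, 0.02, -0.04, 0, 0, 0, 0, 0.75, 0.03, -0.03, 0, 0, 0, 0, 0.75, 0.04, 0, 0, 0, 0, 0, 0.75, 0.04, 0, 0, 0, 0, 0, 0.75, 0, 0, 0, 0, 0, 0, 0.75])

```text
time: 26.8
position: [0.5816, 0.2051, 0.2952]
tool_rot: [0.715, -0.699, 0.0, -0.0]
ft_force: [0.8, 0.4, 0.3]
gripper_width: 0.0746
finger_force: 0.0
```

```bash
python3 - <<'E'
from m import *
go()
h=cv2.cvtColor(t['img'],cv2.COLOR_RGB2HSV)
b=biggest(mask(t,(100,80,60),(125,255,255),(178,215,215,265)))
if b is not None: (u,v),sz,a=cv2.minAreaRect(b);print('blue label top',u,v,sz,a,ray(t,u,v,.032)[:2].round(4))
for n,d,lo,hi,roi,z in [('ycap',t,(0,0,225),(179,60,255),(345,372,255,278),.13),('wcap',t,(26,90,150),(35,255,255),(370,395,255,272),.1),('purple',t,(160,50,80),(179,255,255),(275,305,230,256),.1),('lid',t,(10,105,150),(18,255,255),(377,455,220,258),.009),
  ('clip',t,(0,0,0),(179,255,75),(305,335,230,246),.02)]:
    c=biggest(mask(d,lo,hi,roi))
    if c is None: print(n,'none');continue
    r=cv2.minAreaRect(c); print(n,np.round(r[0],1),np.round(r[1],1),round(r[2],1),ray(d,*r[0],z)[:2].round(4))
b=biggest(mask(s,(100,80,60),(125,255,255),(225,320,340,410)))
if b is not None: print('blue side',cv2.minAreaRect(b),'expect',proj(s,[.468,.3545,.032]))
# blade white bounds in top view: rows/cols of non-floor
g=t['img'].astype(int)
print([tuple(g[238,c]) for c in range(186,212)])
E
```

```text
t 26.9 p [0.5815 0.2073 0.2949] psi -1.5462 tilt [-3.e-04 -5.e-04 -1.e+00] w 0.0747 F [-0.7  0.3 -0.1] ff 0.0
  shift [0. 0. 0.] turn None
ycap none
wcap [383. 262.] [6. 6.] 90.0 [ 0.3893 -0.2804]
purple [289.3 242.9] [9.5 9.5] 71.6 [0.4524 0.0295]
lid [410.3 237.1] [19.  67.2] 88.0 [ 0.4801 -0.3892]
clip none
blue side ((269.8448486328125, 367.1379089355469), (6.870728015899658, 8.913375854492188), 21.801406860351562) expect [270.15356785 367.73695684]
[(np.int64(132), np.int64(169), np.int64(156)), (np.int64(132), np.int64(169), np.int64(156)), (np.int64(132), np.int64(170), np.int64(157)), (np.int64(133), np.int64(171), np.int64(159)), (np.int64(134), np.int64(172), np.int64(159)), (np.int64(136), np.int64(174), np.int64(160)), (np.int64(137), np.int64(174), np.int64(160)), (np.int64(138), np.int64(174), np.int64(162)), (np.int64(139), np.int64(176), np.int64(163)), (np.int64(141), np.int64(176), np.int64(163)), (np.int64(142), np.int64(177), np.int64(164)), (np.int64(142), np.int64(177), np.int64(163)), (np.int64(143), np.int64(177), np.int64(164)), (np.int64(144), np.int64(178), np.int64(165)), (np.int64(141), np.int64(176), np.int64(164)), (np.int64(138), np.int64(174), np.int64(161)), (np.int64(136), np.int64(172), np.int64(159)), (np.int64(133), np.int64(169), np.int64(157)), (np.int64(129), np.int64(166), np.int64(153)), (np.int64(125), np.int64(164), np.int64(151)), (np.int64(122), np.int64(160), np.int64(147)), (np.int64(118), np.int64(156), np.int64(144)), (np.int64(114), np.int64(153), np.int64(141)), (np.int64(111), np.int64(150), np.int64(138)), (np.int64(109), np.int64(148), np.int64(135)), (np.int64(107), np.int64(145), np.int64(133))]
```

```bash
python3 - <<'E'
from m import *
for n,lo,hi,roi in [('yellow',(20,150,60),(32,255,255),(320,400,190,300)),('clip',(0,0,0),(179,255,60),(296,345,215,260)),('white/blue',(0,0,190),(179,60,255),(255,300,350,400)),('pencil',(50,80,20),(90,255,200),(225,310,370,405))]:
    c=biggest(mask(s,lo,hi,roi)); print(n,None if c is None else (cv2.boundingRect(c),cv2.contourArea(c)))
print('yellow expected',proj(s,[.374,-.14,.0]),proj(s,[.374,-.14,.08]),proj(s,[.347,-.14,.04]),proj(s,[.401,-.14,.04]))
print('clip exp',proj(s,[.476,-.07,.015]))
E
```

```text
yellow ((348, 228, 20, 36), 528.0)
clip None
white/blue ((269, 350, 31, 27), 372.0)
pencil ((269, 391, 13, 4), 7.0)
yellow expected [356.42056185 259.84817642] [358.00727105 234.02666471] [367.25709532 248.4082444 ] [347.20902998 245.80558824]
clip exp [313.76818283 263.65015892]
```

```bash
python3 -c "
from plant import env
print(env.job_done())"
```

```text
the job is handed in; nothing more can be done
None
```

I handed the job in at about 27 s: the yellow bottle is moved aside, the lid lies flat on the bench, and the blade box is set down in the steel tray beside the marker and pencil. Closing camera readings put all three bottles, the lid and the blade box where expected, but the clip was hidden from view by then, and I last saw it in the tool box just before lifting out the blade box.

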